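# Lock the solder reel on its stand with the R-clip

### The arm

A 7-joint arm with a two-finger parallel gripper is mounted at the origin on a cart in front of the work surface, level with it; the furniture and walls round the work are solid. World frame = base frame: x ahead of the robot, y to its left, z up, the work surface at z = 0. Lengths are in m, angles in rad, forces in N, time in s.
With the tool pointing down it reaches from about 0.4 to 0.85 m from the base axis. Payload 4.5 kg.
Tool frame: the origin (TCP) lies at the centre of the arm's flange, where the gripper is bolted on; the fingertips stand 173 mm ahead of it and the grasp point (between the pads) lies 155 mm ahead of it; z points along the fingers, y is the line along which they close (so a half turn about z gives the same grasp; the last joint's range is limited). The gripper opens to 85 mm and grips with 20 to 120 N. Pads are 22 mm wide; open, the fingers measure 114 mm over their backs; the gripper's body (76 mm by 85 mm) begins 54 mm behind the grasp point. The pads swing forward as they close: fully open they stand 13 mm farther back than shut.
Start: joints at [1.347, 0.689, -0.195, 1.565, 0.157, 0.902, -0.215], TCP at [0.159, -0.604, 0.405] pointing down, gripper open.
Joint ranges: [-3.01, 3.01], [-0.46, 2.08], [-1.47, 1.51], [0.13, 2.56], [-1, 4.14], [0.04, 2.09], [-2.66, 2.66]. Speed limits (rad/s): [2.57, 2.57, 3.14, 3.14, 3.14, 3.14, 3.14].

### API

Orientations are given as [roll, pitch, yaw] about the fixed x, y, z axes, in that order (R = Rz(yaw) Ry(pitch) Rx(roll)).
In Python, from bench import r, viewer gives the robot as it stands. The module is installed in compiled form; this text tells all that it offers.
- The arm moves only by the shell command python3 -m inch 'ROWS' [FORCE]. ROWS is JSON, a list that holds one entry, the list of rows, each a list of 7 numbers: the shift along the tool's x, y, z in m, then the turn, a rotation vector about the tool's x, y, z in degrees, then the gripper's target within -1 to 1 (fully open at 1, half-way at 0, shut at -1). In form: [[[tx, ty, tz, ax, ay, az, hand], ...]]. A call has 1 to 8 rows; each row is the pose to reach, as a shift and turn from the pose commanded when the call began, along the tool's axes at that moment; what a row does not reach only later rows make up. A row lasts 1/12 s, in which the tool goes at most 41.7 mm and 7.16 degrees, less where a joint would pass 70% of its speed; a pose out of reach is approached as far as the arm can. A call with a gripper value outside its range is refused whole. The fingers move at their own pace and stop on an object; FORCE is the grip in N (left out, the last holds). Time passes only in rows, so rows that repeat a pose let the fingers close. It gives the time, the measured TCP pose, the force, the opening and the grip force at its end, in the units of the state.
- r.read_state(): the state, without advancing time (a new reading comes with each control period).
- viewer.snapshot(name): name is "scene" or "top"; returns the picture (480x640x3 uint8, red, green, blue); there is no depth.
- viewer.camera_info(name): a dict with "fx", "fy", "cx", "cy" (pixels), "R" (3x3) and "t" (3): a world point X has camera coordinates R X + t. Camera axes: x right, y down, z forward; pixel columns grow to the right and rows downward; lengths in m; the calibration is good to about 2 mm. A picture is of the moment at which its call begins. camera_info takes no time and is no camera call.
- r.sign_off(): hands the job in; it is judged then, once.
The state is a dict: "time_s": time; "joint_positions": joint angles; "qd": joint speeds; "joint_efforts": joint torques, N m; "tool_pos": TCP position; "orientation": TCP orientation; "force": force on the tool from outside, world axes, zero at the start; "moment": the same for the moment, N m; "finger_gap": finger opening in m; "grasp_force": force on a finger pad.
Only numpy, scipy, OpenCV 4.12 (cv2) and the standard library are available. Lean on these libraries where they do the work, as an engineer would, in place of code of your own. Each camera call takes 0.05 s, during which the arm holds its last target. There are 200 camera calls.

### The job

Push the solder reel along its axle until it is fully home against the shoulder by the upright, so that the cross hole near the axle's free end is clear. Then take the R-clip out of its rack by its black grip and push its straight leg through that slanting cross hole, from its upper mouth, which faces up and to the right,, until the bow springs over the axle and the clip is fully home, and let go. Leave the pen, the loupe and the stamp alone.

Things in the scene. Friction and masses are not known exactly. Their poses are not given: they have to be found in the camera images.
- reel_stand: Fixed grey stand; place and yaw vary. Origin on the bench below the middle of the axle's cross hole, z up, y along the axle, away from the robot. Foot 90 mm wide, 10 mm high, y = -32 to +90 mm. Upright at y = 73 to 85 mm, 60 mm wide, top 140 mm above the bench. The level steel axle, 24 mm in diameter, juts from it towards the robot (-y), 110 mm above the bench; a shoulder sits at its root.
- axle: Axle. Origin: middle of its cross hole (10 x 11 mm, 1.5 to 2 mm slack round the leg). y along the axle to the upright; the free end is 18 mm away at -y. z along the hole, out of its upper mouth, leaning 35 deg from vertical to the robot's right; x to the right and down. Clip home: clip_grip is 62 mm up z from here, clip z along z and clip y along the axle (bow to either side).
- reel (a joint): Slide of the solder reel (blue 62 mm flanges, 45 mm long) on the axle, m: 0 = fully home against the shoulder, its outer face then 22 mm from the hole's middle; positive = that far out to the free end. Starts 31 to 40 mm out, covering the hole. Slides stiffly (2 N, more when fast), stays where left, does not turn.
- reel_face (a point): Centre of the reel's outer end face (62 mm disc; the axle passes through it), on the axle's centre line. Axes as the stand's: y along the axle towards the upright, z up. Pushing the face above the axle towards +y slides the reel home.
- clip_grip (a point): Centre of the R-clip's flat black grip (32 mm on x, 12 mm thick on y, 40 mm on z), held across the 12 mm. Clip: 7 mm steel wire in its x-z plane, 122 mm long. Clip z points from the leg's tip up to the grip. The straight leg lies on x = y = 0, tip 102 mm below this point. The bow runs beside it at +x. At the start it stands upright (within 8 deg) in the rack, this point 110 mm up.
- clip_pocket (a point): Centre of the round pocket between leg and bow, on the leg, 62 mm below clip_grip (clip axes). It lies on the hole's middle when the clip is home. The bow reaches x = +22 mm; its lower end flares out 32 mm below this point and meets the axle first. Springing it over takes about 5 to 10 N along the leg; then the upper bend stops the clip firmly on the axle.
- r_clip_bow (a joint): How far the clip's bow is spread from the leg, rad: 0 = sprung shut (also when home on the axle), about 0.2 while it passes over the widest part of the axle.
- clip_rack: Fixed aluminium rack block, 60 x 56 mm, 53 mm high, on a 76 x 80 mm foot; place and yaw vary. Origin: centre of its underside, z up. The clip stands in a slot in its top (26 mm along x, 9 mm along y, 45 mm deep), its thickness along the rack's y; it must be lifted 45 mm straight up to come free.
- pen: Black pen, 125 mm long, lying on the bench between robot and stand; to be left alone. Origin at its underside centre.
- eye_loupe: Black eye loupe, 35 mm across, 30 mm high, standing on the bench; to be left alone. Origin at its underside centre.
- stamp: Inspection stamp with a red knob, 33 mm across, 62 mm high, standing on the bench; to be left alone. Origin at its underside centre.
Things that resemble listed ones, but are neither listed nor needed, are in the scene too. What is shaped like the part that bears clip_grip but green is not meant.

How it is judged:
By the outcome, as a careful person would: the job done as asked, in the order asked, and still so for the second after the job is handed in, with the robot touching nothing.
It also fails if it takes over 58 s, if anything falls off the work surface, if the arm or the gripper's body presses on something with over 40 N, if the wrist force passes 120 N, or if a joint passes its speed limit or range.

## Working session

There is one attempt and no reset: what is moved stays moved. The work goes in short steps, Python scripts to look and compute and a shell command to move; the robot and the scene stay as the last step left them, time stands still between calls to the robot, and variables do not carry over. Pictures are saved under pics/ and viewed, at most 10 in all, crops included, and the job is handed in when it is done.

```bash
mkdir -p pics; python3 - <<'E'
from bench import r, viewer
import cv2,numpy as np
s=r.read_state(); print({k:np.round(v,3) for k,v in s.items()})
for n in("scene","top"):
    cv2.imwrite(f"pics/{n}0.png",viewer.snapshot(n)[:,:,::-1]); c=viewer.camera_info(n); print(n,c)
E
```

```text
{'time_s': np.float64(0.0), 'joint_positions': array([ 1.347,  0.69 , -0.195,  1.566,  0.157,  0.902, -0.215]), 'qd': array([ 0.   , -0.002,  0.001, -0.001,  0.   ,  0.   ,  0.   ]), 'joint_efforts': array([ 0.0000e+00, -5.3961e+01, -1.2660e+00, -1.5854e+01,  9.0000e-03,
        1.0000e-02, -0.0000e+00]), 'tool_pos': array([ 0.159, -0.604,  0.404]), 'orientation': array([-3.14 ,  0.   ,  0.258]), 'force': array([-0.393,  0.016, -0.664]), 'moment': array([-0.025, -0.016, -0.029]), 'grasp_force': np.float64(0.0), 'finger_gap': np.float64(0.086)}
scene {'fx': 615.5172996091713, 'fy': 615.5172996091713, 'cx': 318.86548419943847, 'cy': 243.0658432513767, 'R': array([[ 0.55870395, -0.82933291, -0.00753757],
       [-0.44826826, -0.2943174 , -0.84405737],
       [ 0.69778612,  0.47495704, -0.53619991]]), 't': array([-0.49331858,  0.20529272,  1.23807515])}
top {'fx': 459.81419656761796, 'fy': 459.81419656761796, 'cx': 317.105317418611, 'cy': 234.99217839978397, 'R': array([[-9.39852865e-04, -9.99983488e-01,  5.66931453e-03],
       [-9.92975816e-01,  2.62478095e-04, -1.18317197e-01],
       [ 1.18313755e-01, -5.74069298e-03, -9.92959667e-01]]), 't': array([-0.29034821,  0.4730894 ,  1.11783836])}
```

View pics/scene0.png

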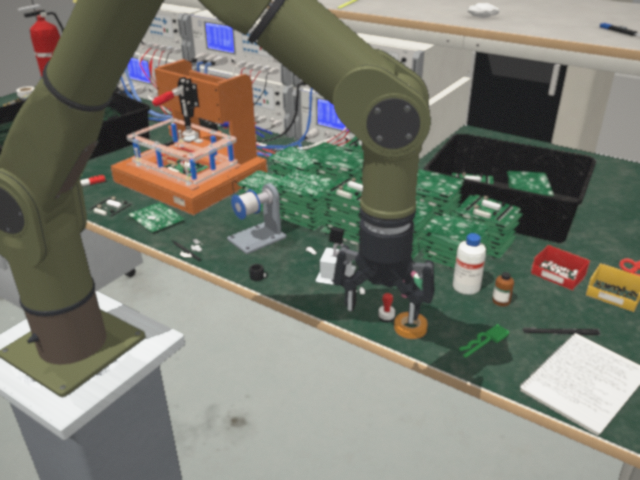

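View pics/top0.png

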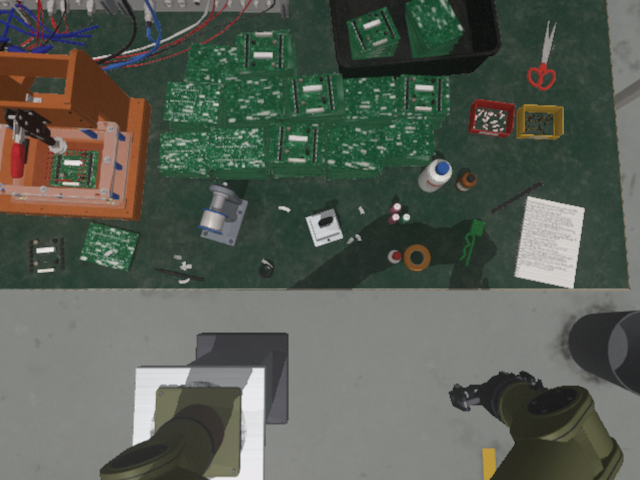

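The clip's rack is the silvery block at top (323,226), scene (330,262), with a black grip on top. The green clip lying at top (472,240) is the decoy. The stand is at top (220,213), scene (257,215). I'll confirm these with an enlarged crop.

```bash
python3 - <<'E'
import cv2,numpy as np
a=cv2.imread("pics/scene0.png")[170:290,220:360]; b=cv2.imread("pics/top0.png")[170:290,190:350]
A=cv2.resize(a,None,fx=4,fy=4,interpolation=2)[:, :]; B=cv2.resize(b,None,fx=5,fy=5,interpolation=2)
cv2.imwrite("pics/c1.png",cv2.resize(a,None,fx=5,fy=5,interpolation=2)); cv2.imwrite("pics/c2.png",B)
E
```

```text
(no output)
```

View pics/c1.png

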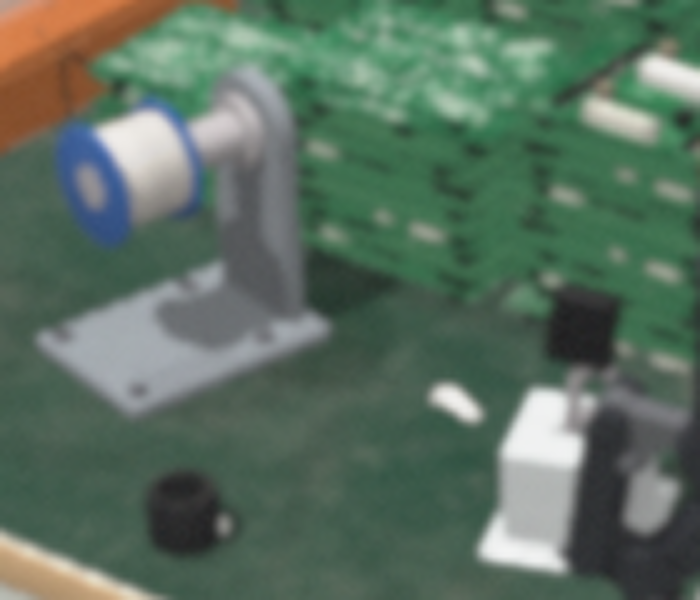

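View pics/c2.png

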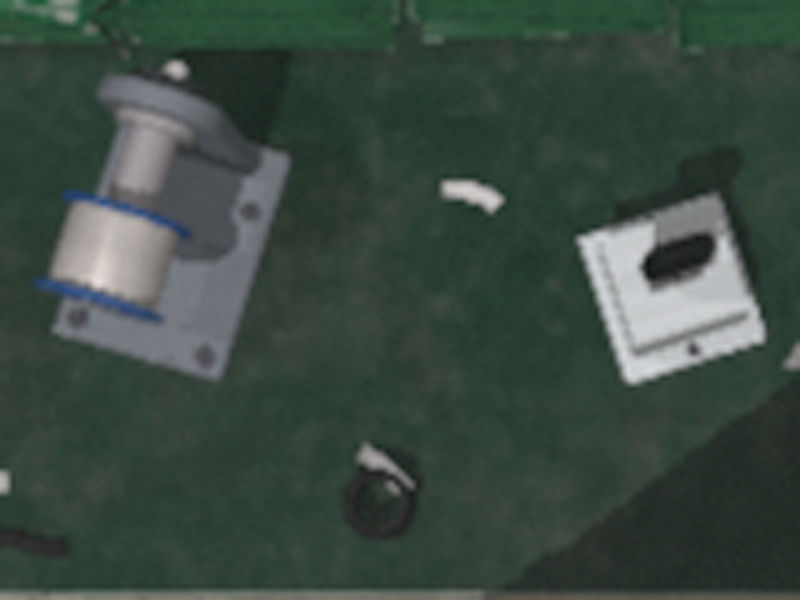

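The crops confirm it: scene c1 shows the black grip at (583,328) on steel wire in the pale block, and the reel's outer face at about (93,187). Top c2 shows the grip from (642,268) to (716,240) and the foot corners at (52,333), (220,380) and (290,152). Next I'll fit the poses.

```bash
cat > h.py <<'E'
import numpy as np
from bench import r, viewer
from scipy.optimize import least_squares
from scipy.spatial.transform import Rotation as Ro
C={n:viewer.camera_info(n) for n in("scene","top")}
def proj(n,X):
    c=C[n]; p=c["R"]@np.asarray(X)+c["t"]; return np.array([c["fx"]*p[0]/p[2]+c["cx"],c["fy"]*p[1]/p[2]+c["cy"]])
OFF={"scene":(220,170),"top":(190,170)}
def px(n,u,v,f=5): return np.array([(u+.5)/f-.5+OFF[n][0],(v+.5)/f-.5+OFF[n][1]])
def place(q,X):  # q=x,y,yaw
    return Ro.from_euler('z',q[2]).apply(X)+np.array([q[0],q[1],0])
def tri(obs):
    f=lambda X:np.concatenate([proj(n,X)-p for n,p in obs]); s=least_squares(f,[.45,-.2,.1]); return s.x,s.fun
E
python3 - <<'E'
from h import *
def ob(d): return [(n,px(n,u,v),X) for n,u,v,X in d]
# stand: q = x,y,yaw,facey
obs=[("top",52,333,(-.045,-.032,.01)),("top",220,380,(.045,-.032,.01)),("top",290,152,(.045,.09,.01)),
("scene",37,340,(-.045,-.032,.01)),("scene",135,412,(.045,-.032,.006)),("scene",331,324,(.045,.09,.01)),
("top",38,287,(-.031,None,.11)),("top",160,318,(.031,None,.11)),("scene",94,186,(0,None,.11))]
def f(q):
    e=[]
    for n,u,v,X in obs:
        X=np.array([X[0],q[3] if X[1] is None else X[1],X[2]]); e.append(proj(n,place(q,X))-px(n,u,v))
    return np.concatenate(e)
s=least_squares(f,[.45,0.2,-1.8+1.5,0.0]); print(s.x,np.degrees(s.x[2]),"\n",s.fun.round(1).reshape(-1,2).tolist())
# grip: centre from scene box centre and top-surface centre
obs2=[("scene",px("scene",583,328),0),("top",px("top",680,255),.018)]
g=least_squares(lambda X:np.concatenate([proj(n,X+np.array([0,0,dz]))-p for n,p,dz in obs2]),[.45,-.2,.11]);print("grip",g.x,g.fun)
def bp(p,z,n="top"): return least_squares(lambda q:proj(n,[q[0],q[1],z])-p,[.45,0]).x
a,b=bp(px("top",642,268),.125),bp(px("top",716,240),.125); print("grip dir",np.degrees(np.arctan2(*(b-a)[::-1])),np.linalg.norm(b-a))
for z,p,q in((.053,(635,352),(748,315)),(.008,(630,383),(765,340)),(.008,(765,340),(720,195))):
    a,b=bp(px("top",*p),z),bp(px("top",*q),z); print("edge",np.degrees(np.arctan2(*(b-a)[::-1])),np.linalg.norm(b-a))
E
```

```text
[ 0.49067622 -0.04558837 -1.84287903 -0.01671663] -105.58919083765815 
 [[-0.3, 0.1], [0.2, 0.2], [-0.0, 0.0], [-0.6, -1.1], [0.2, 0.5], [0.3, -0.4], [-0.4, -0.4], [0.8, 0.5], [-0.0, -0.1]]
grip [ 0.49432975 -0.30954687  0.10947421] [-0.01354863  0.00161777  0.01119272 -0.00831497]
grip dir -69.09688730573002 0.03636477792768354
edge -71.79372938848942 0.058146384390251105
edge -72.28740287250433 0.07197231191747701
edge 16.748985318892835 0.07796352338581852
```

```bash
cat >> h.py <<'E'
S=np.array([.4907,-.0456,-1.8429])
def cur():
    s=r.read_state(); return np.array(s["tool_pos"]),Ro.from_euler('xyz',s["orientation"]),s
def rel(p,R):
    p0,R0,s=cur(); d=R0.inv().apply(np.asarray(p)-p0)*1000; w=np.degrees((R0.inv()*R).as_rotvec())
    print("t=%.2f"%s["time_s"],"row mm",d.round(1),"deg",w.round(2),"| rows %.1f"%max(np.linalg.norm(d)/41.7,np.linalg.norm(w)/7.16),"F",np.round(s["force"],1),"gap",round(float(s["finger_gap"]),4))
def down(yaw): return Ro.from_euler('xyz',[np.pi,0,yaw])
E
python3 - <<'E'
from h import *
rel(place(S,[.0,-.085,.36]),down(np.radians(74.4)))
E
```

```text
t=0.10 row mm [ 389.6 -498.3   44.7] deg [-9.000e-02 -4.000e-02 -5.962e+01] | rows 15.2 F [ 0.9 -0.4 -0.4] gap 0.0855
```

```bash
python3 -m inch '[[[0.39,-0.498,0.045,0,0,-59.6,-1],[0.39,-0.498,0.045,0,0,-59.6,-1],[0.39,-0.498,0.045,0,0,-59.6,-1],[0.39,-0.498,0.045,0,0,-59.6,-1],[0.39,-0.498,0.045,0,0,-59.6,-1],[0.39,-0.498,0.045,0,0,-59.6,-1],[0.39,-0.498,0.045,0,0,-59.6,-1],[0.39,-0.498,0.045,0,0,-59.6,-1]]]' 30; python3 - <<'E'
from h import *
rel(place(S,[.0,-.085,.36]),down(np.radians(74.4)))
E
```

```text
time_s: 0.77
tool_pos: [0.291, -0.2972, 0.3809]
orientation: [3.142, -0.0, 1.263]
force: [0.5, -0.3, 0.3]
finger_gap: 0.0001
grasp_force: 0.0
t=0.77 row mm [297.2  29.3  21. ] deg [ 0.01 -0.   -2.01] | rows 7.2 F [ 0.5 -0.3  0.3] gap 0.0001
```

```bash
python3 -m inch '[[[0.297,0.029,0.021,0,0,-2,-1],[0.297,0.029,0.021,0,0,-2,-1],[0.297,0.029,0.021,0,0,-2,-1],[0.297,0.029,0.021,0,0,-2,-1],[0.297,0.029,0.021,0,0,-2,-1],[0.297,0.029,0.021,0,0,-2,-1],[0.297,0.029,0.021,0,0,-2,-1],[0.297,0.029,0.021,0,0,-2,-1]]]'; python3 - <<'E'
from h import *
import cv2
rel(place(S,[.0,-.085,.30]),down(np.radians(74.4)))
a=viewer.snapshot("scene")[120:300,170:340,::-1]; cv2.imwrite("pics/s1.png",cv2.resize(a,None,fx=3,fy=3))
E
```

```text
time_s: 1.43
tool_pos: [0.4129, -0.0179, 0.3601]
orientation: [3.138, -0.007, 1.304]
force: [1.0, 0.5, -0.6]
finger_gap: 0.0003
grasp_force: 0.0
t=1.43 row mm [-6.1 -2.9 60.1] deg [ 0.22 -0.38  0.33] | rows 1.4 F [ 1.   0.5 -0.6] gap 0.0003
```

View pics/s1.png

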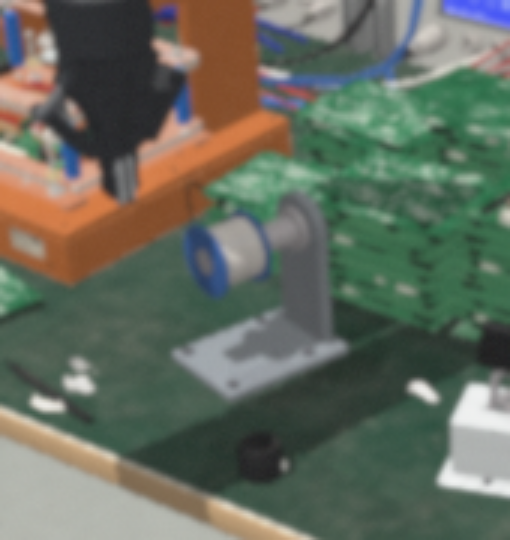

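The picture shows the closed fingers standing in front of and above the reel's face (tips about (120,195) in the crop), with a clear way down.

```bash
python3 -m inch '[[[-0.006,-0.003,0.03,0,0,0,-1],[-0.006,-0.003,0.06,0,0,0,-1],[-0.006,-0.003,0.06,0,0,0,-1],[-0.006,0.01,0.06,0,0,0,-1],[-0.006,0.025,0.06,0,0,0,-1],[-0.006,0.037,0.06,0,0,0,-1],[-0.006,0.037,0.06,0,0,0,-1],[-0.006,0.037,0.06,0,0,0,-1]]]'; python3 - <<'E'
from h import *
rel(place(S,[.0,.0075,.30]),down(np.radians(74.4)))
E
```

```text
time_s: 2.15
tool_pos: [0.4437, -0.042, 0.3009]
orientation: [3.141, -0.0, 1.291]
force: [-0.5, 0.7, 0.4]
finger_gap: -0.0001
grasp_force: 0.0
t=2.15 row mm [ 9.6 53.6  0.9] deg [ 0.05 -0.01 -0.43] | rows 1.3 F [-0.5  0.7  0.4] gap -0.0001
```

```bash
python3 -m inch '[[[0.0095,0.005,0.001,0,0,-0.4,-1],[0.0095,0.009,0.001,0,0,-0.4,-1],[0.0095,0.014,0.001,0,0,-0.4,-1],[0.0095,0.018,0.001,0,0,-0.4,-1],[0.0095,0.023,0.001,0,0,-0.4,-1],[0.0095,0.027,0.001,0,0,-0.4,-1],[0.0095,0.032,0.001,0,0,-0.4,-1],[0.0095,0.036,0.001,0,0,-0.4,-1]]]'; python3 - <<'E'
from h import *
rel(place(S,[.0,.0075,.30]),down(np.radians(74.4)))
E
```

```text
time_s: 2.82
tool_pos: [0.4813, -0.0421, 0.2989]
orientation: [-3.141, 0.0, 1.3]
force: [-2.5, 1.2, 0.6]
finger_gap: -0.0002
grasp_force: 1.2
t=2.82 row mm [-0.9 17.5 -1.1] deg [-0.03  0.    0.07] | rows 0.4 F [-2.5  1.2  0.6] gap -0.0002
```

Contact is about 2.8 N and the reel is sliding. I'll continue slowly and watch for the force to rise at the shoulder.

```bash
python3 -m inch '[[[0,0.003,0,0,0,0,-1],[0,0.006,0,0,0,0,-1],[0,0.009,0,0,0,0,-1],[0,0.011,0,0,0,0,-1],[0,0.013,0,0,0,0,-1],[0,0.014,0,0,0,0,-1]]]'; python3 - <<'E'
from h import *
p,R,s=cur(); rel(place(S,[.0,.0075,.30]),down(np.radians(74.4)))
E
python3 -m inch '[[[0,0.001,0,0,0,0,-1],[0,0.002,0,0,0,0,-1],[0,0.003,0,0,0,0,-1]]]'
```

```text
time_s: 3.32
tool_pos: [0.4947, -0.0459, 0.299]
orientation: [3.142, 0.0, 1.299]
force: [-2.0, 1.9, 0.3]
finger_gap: -0.0
grasp_force: 1.0
t=3.32 row mm [-0.8  3.5 -1. ] deg [0.   0.01 0.06] | rows 0.1 F [-2.   1.9  0.3] gap -0.0
time_s: 3.57
tool_pos: [0.4973, -0.0466, 0.299]
orientation: [-3.141, 0.0, 1.3]
force: [-0.9, 1.1, -0.0]
finger_gap: -0.0001
grasp_force: 1.0
```

```bash
python3 -m inch '[[[0,0.001,0,0,0,0,-1],[0,0.002,0,0,0,0,-1],[0,0.003,0,0,0,0,-1],[0,0.004,0,0,0,0,-1]]]';python3 -m inch '[[[0,0.001,0,0,0,0,-1],[0,0.002,0,0,0,0,-1],[0,0.003,0,0,0,0,-1]]]'
```

```text
time_s: 3.9
tool_pos: [0.5007, -0.0476, 0.2989]
orientation: [-3.14, 0.001, 1.3]
force: [-5.2, 2.4, 4.0]
finger_gap: 0.0001
grasp_force: 3.0
time_s: 4.15
tool_pos: [0.5017, -0.0477, 0.2989]
orientation: [-3.135, 0.002, 1.301]
force: [-11.0, 4.1, 8.9]
finger_gap: -0.0003
grasp_force: 6.0
```

The force climbed to 11 N with hardly any motion, so the reel is against the shoulder. I'll retreat, rise and look.

```bash
python3 -m inch '[[[0,-0.02,0,0,0,0,-1],[0,-0.03,-0.03,0,0,0,-1],[0,-0.03,-0.07,0,0,0,-1],[0,-0.03,-0.11,0,0,0,1],[0,-0.03,-0.11,0,0,0,1],[0,-0.03,-0.11,0,0,0,1]]]'; python3 - <<'E'
from h import *
import cv2
rel([.494,-.310,.36],down(np.radians(108)))
a=viewer.snapshot("scene")[170:290,220:360,::-1]; b=viewer.snapshot("top")[170:290,190:350,::-1]
cv2.imwrite("pics/s2.png",np.vstack([cv2.resize(a,(400,300),interpolation=2),cv2.resize(b,(400,300),interpolation=2)]))
cv2.imwrite("pics/s2a.png",cv2.resize(a[20:120,0:140],None,fx=5,fy=5,interpolation=2))
E
```

```text
time_s: 4.65
tool_pos: [0.4766, -0.0407, 0.4115]
orientation: [3.134, -0.002, 1.299]
force: [-1.4, -0.6, -0.4]
finger_gap: 0.0359
grasp_force: 0.0
t=4.65 row mm [-254.8   88.7   51.8] deg [  0.46   0.04 -33.59] | rows 6.6 F [-1.4 -0.6 -0.4] gap 0.0359
```

View pics/s2a.png

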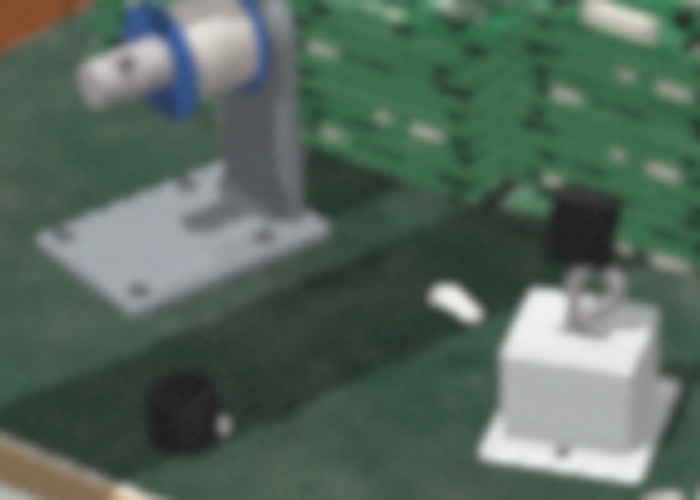

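The reel is home: the cross hole shows at (127,64) in the crop. The clip stands with its leg at (578,300) and its bow to the right of it, which puts clip +x at yaw -72°. Next I'll measure the grip's tilt by rectifying the view onto the clip's plane.

```bash
cat >> h.py <<'E'
import cv2
def rect(img,n,O,ex,ez,half=.09,s=.0005):
    """rectify plane O+a*ex+b*ez; pixel (half+a)/s,(half-b)/s"""
    L=np.array([(-half,half),(half,half),(half,-half),(-half,-half)])
    src=np.float32([proj(n,O+a*ex+b*ez) for a,b in L]); dst=np.float32([((half+a)/s,(half-b)/s) for a,b in L])
    N=int(2*half/s); return cv2.warpPerspective(img,cv2.getPerspectiveTransform(src,dst),(N,N),flags=cv2.INTER_LINEAR)
E
python3 - <<'E'
from h import *
img=np.ascontiguousarray(viewer.snapshot("scene")); a=np.radians(-72)
ex=np.array([np.cos(a),np.sin(a),0]); ey=np.array([-np.sin(a),np.cos(a),0]); ez=np.array([0,0,1.])
G=np.array([.4943,-.3095,.11]); w=rect(img,"scene",G-.006*ey,ex,ez,.06)
g=w.max(2); m=(g<55).astype(np.uint8); k,l,st,ce=cv2.connectedComponentsWithStats(m)
i=l[100:140,100:140]; i=np.bincount(i[i>0]).argmax(); print(st[i],"centre mm",(ce[i]-120)*.5)
c=max(cv2.findContours((l==i).astype(np.uint8),0,2)[0],key=cv2.contourArea); print(cv2.minAreaRect(c))
# leg/edges: per row span of grip
for v in range(st[i][1]+6,st[i][1]+st[i][3]-4,10): u=np.where(l[v]==i)[0]; print(v,(u[0]-120)*.5,(u[-1]-120)*.5)
T=cv2.cvtColor(viewer.snapshot("top"),cv2.COLOR_RGB2GRAY)
cv2.imwrite("pics/rc.png",cv2.resize(w[:,:,::-1],None,fx=2,fy=2))
rel([.494,-.310,.36],down(np.radians(108)))
E
```

```text
[  79   82   75   77 4226] centre mm [-0.68516327 -0.51881212]
((116.0, 120.0), (76.0, 74.0), 90.0)
88 -10.5 16.5
98 -11.0 16.0
108 -13.0 15.0
118 -16.5 14.0
128 -20.0 14.0
138 -18.0 15.5
148 -16.5 11.0
t=4.85 row mm [-254.3   90.6   48. ] deg [-1.200e-01  1.000e-02 -3.355e+01] | rows 6.6 F [-0.7 -0.3  0.6] gap 0.0655
```

View pics/rc.png

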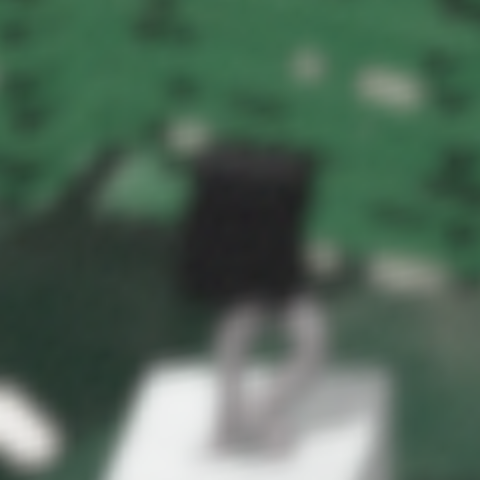

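The rectified view shows the grip's sides from (204,150) to (184,296) and (308,152) to (292,300). The clip therefore leans about 7° toward its +x, and the grip's centre is confirmed within a millimetre or so. I'll move above it.

```bash
python3 -m inch '[[[-0.254,0.09,0.05,0,0,-33.6,1],[-0.254,0.09,0.05,0,0,-33.6,1],[-0.254,0.09,0.05,0,0,-33.6,1],[-0.254,0.09,0.05,0,0,-33.6,1],[-0.254,0.09,0.05,0,0,-33.6,1],[-0.254,0.09,0.05,0,0,-33.6,1],[-0.254,0.09,0.05,0,0,-33.6,1],[-0.254,0.09,0.05,0,0,-33.6,1]]]'; python3 -m inch '[[[-0.254,0.09,0.05,0,0,-33.6,1]]]' >/dev/null --help 2>&1 | head -0; python3 - <<'E'
from h import *
rel([.494,-.310,.267],down(np.radians(108)))
E
```

```text
time_s: 5.52
tool_pos: [0.4919, -0.3165, 0.3555]
orientation: [-3.136, 0.001, 1.875]
force: [-0.8, 0.7, -0.6]
finger_gap: 0.0854
grasp_force: 0.0
t=5.52 row mm [ 5.7  4.4 88.5] deg [-0.29  0.04 -0.55] | rows 2.1 F [-0.8  0.7 -0.6] gap 0.0854
```

```bash
python3 -m inch '[[[0.003,0.002,0.02,0,0,-0.5,1],[0.003,0.002,0.03,0,0,-0.5,1],[0.003,0.002,0.03,0,0,-0.5,1],[0.003,0.002,0.03,0,0,-0.5,1]]]'; python3 - <<'E'
from h import *
rel([.494,-.310,.267],down(np.radians(108)))
E
```

```text
time_s: 5.85
tool_pos: [0.4948, -0.3049, 0.328]
orientation: [-3.14, -0.002, 1.896]
force: [-0.4, 0.6, -0.2]
finger_gap: 0.0856
grasp_force: 0.0
t=5.85 row mm [-4.7 -2.2 61. ] deg [-0.11 -0.12  0.65] | rows 1.5 F [-0.4  0.6 -0.2] gap 0.0856
```

```bash
python3 -m inch '[[[-0.005,-0.002,0.025,0,0,0.6,1],[-0.005,-0.002,0.05,0,0,0.6,1],[-0.005,-0.002,0.061,0,0,0.6,1],[-0.005,-0.002,0.061,0,0,0.6,1],[-0.005,-0.002,0.061,0,0,0.6,1]]]'; python3 -m inch '[[[0,0,0,0,0,0,0],[0,0,0,0,0,0,-0.5],[0,0,0,0,0,0,-0.6],[0,0,0,0,0,0,-0.7],[0,0,0,0,0,0,-0.8],[0,0,0,0,0,0,-1],[0,0,0,0,0,0,-1],[0,0,0,0,0,0,-1]]]' 20
```

```text
time_s: 6.27
tool_pos: [0.495, -0.3107, 0.2685]
orientation: [3.142, -0.0, 1.885]
force: [0.1, -0.4, 0.9]
finger_gap: 0.0854
grasp_force: 0.0
time_s: 6.93
tool_pos: [0.4959, -0.3107, 0.2686]
orientation: [3.138, 0.001, 1.885]
force: [3.3, 0.9, 0.2]
finger_gap: 0.0119
grasp_force: 19.9
```

```bash
python3 -m inch '[[[0,0,0,0,0,0,-1],[0,0,0,0,0,0,-1],[0,0,-0.008,0,0,0,-1],[0,0,-0.016,0,0,0,-1],[0,0,-0.024,0,0,0,-1],[0,0,-0.032,0,0,0,-1],[0,0,-0.040,0,0,0,-1],[0,0,-0.048,0,0,0,-1]]]' 80; python3 -m inch '[[[0,0,-0.02,0,0,0,-1],[0,0,-0.05,0,0,0,-1],[0,0,-0.08,0,0,0,-1],[0,0,-0.11,0,0,0,-1],[0,0,-0.13,0,0,0,-1],[0,0,-0.13,0,0,0,-1],[0,0,-0.13,0,0,0,-1]]]'
```

```text
time_s: 7.6
tool_pos: [0.4943, -0.3111, 0.3159]
orientation: [-3.14, -0.001, 1.884]
force: [0.1, -0.2, 0.1]
finger_gap: 0.0103
grasp_force: 79.7
time_s: 8.18
tool_pos: [0.4935, -0.3115, 0.4464]
orientation: [-3.139, 0.001, 1.883]
force: [-0.1, 0.3, -1.1]
finger_gap: 0.0114
grasp_force: 79.8
```

```bash
python3 - <<'E'
from h import *
p,R,s=cur(); M=R.as_matrix(); G=p+.155*M[:,2]
img=np.ascontiguousarray(viewer.snapshot("scene"))
w=rect(img,"scene",G-.045*-M[:,2]*1,-M[:,0],-M[:,2],.08)   # centre 45mm below grip point
np.save("w1.npy",w); print(G, proj("scene",G))
x=cv2.resize(w[:,:,::-1],(600,600),interpolation=cv2.INTER_CUBIC); x=cv2.convertScaleAbs(x,alpha=1.4)
cv2.imwrite("pics/leg.png",x)
E
```

```text
[ 0.49313126 -0.31171752  0.2913566 ] [337.4178739  161.21177022]
```

View pics/leg.png

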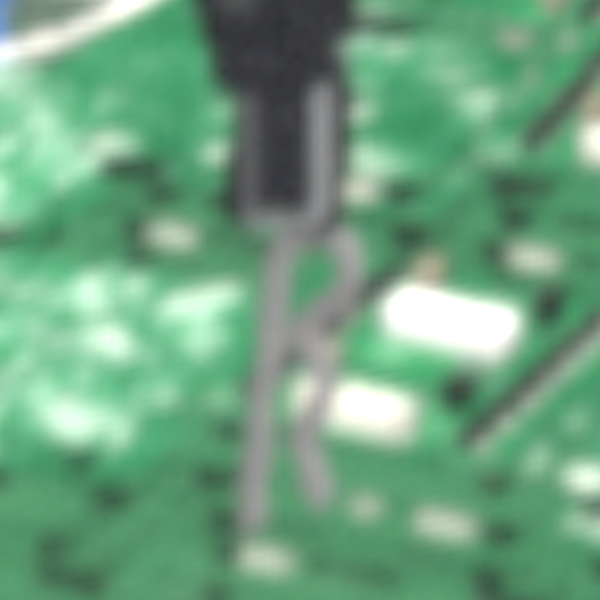

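The picture shows the leg running from (285,245) to (252,540) at 3.75 px/mm. It leans 6.4° in the hand, with the tip toward tool +x, and the clip sits about 5 mm low in the pads. Next I'll check the predicted hole mouth against the dark spot seen at scene (245.0,202.4) and compute the approach.

```bash
cat >> h.py <<'E'
t35=np.radians(35)
Rs=Ro.from_euler('z',S[2])
A=np.array([.4907,-.0456,.110])
hz=Rs.apply([np.sin(t35),0,np.cos(t35)]); hx=Rs.apply([np.cos(t35),0,-np.sin(t35)]); hy=Rs.apply([0,1,0])
def tool_for(h,dx=0,dy=0,lean=6.4,low=.005,off=.0006):
    """tool pose for clip_grip 62mm+h up the hole axis, shifted dx,dy along hole x,y"""
    l=np.radians(lean); ld=np.array([np.sin(l),0,np.cos(l)])       # leg dir in tool
    zc=-ld; yc=np.array([0,1.,0]); xc=np.cross(yc,zc); Rct=np.column_stack([xc,yc,zc])
    Rt=Ro.from_matrix(np.column_stack([hx,hy,hz])@Rct.T)
    g=np.array([off,0,.155])+low*ld
    return A+dx*hx+dy*hy+(.062+h)*hz-Rt.apply(g),Rt
E
python3 - <<'E'
from h import *
print("mouth px",proj("scene",A+.012*hz),"end px",proj("scene",A-.018*hy))
p,R=tool_for(.09); print(p,R.as_euler('xyz'),hz,hy,R.as_matrix()[:,2]); rel(p,R)
p,R=tool_for(.06); print(p)
E
```

```text
mouth px [245.42965155 201.91878091] end px [237.95274411 206.81743604]
[ 0.44641521 -0.20431305  0.37440702] [ 3.14159265 -0.49916417  1.29869265] [-0.15415343 -0.55247321  0.81915204] [ 0.96320765 -0.2687583   0.        ] [ 0.12865241  0.46107966 -0.87798298]
t=8.23 row mm [116.3 -11.3  70.9] deg [-8.59 27.78 32.74] | rows 6.1 F [-0.3 -0.1 -0.5] gap 0.0111
[ 0.45103981 -0.18773885  0.34983246]
```

```bash
python3 -m inch '[[[0.03,0,-0.02,-2,6.9,8,-1],[0.07,-0.005,0,-4.3,13.9,16,-1],[0.1,-0.01,0.03,-6.4,20.8,24.5,-1],[0.116,-0.011,0.071,-8.6,27.8,32.7,-1],[0.116,-0.011,0.071,-8.6,27.8,32.7,-1],[0.116,-0.011,0.071,-8.6,27.8,32.7,-1],[0.116,-0.011,0.071,-8.6,27.8,32.7,-1],[0.116,-0.011,0.071,-8.6,27.8,32.7,-1]]]'; python3 -m inch '[[[0,0,0,0,0,0,-1],[0,0,0,0,0,0,-1],[0,0,0,0,0,0,-1]]]' >/dev/null; python3 - <<'E'
from h import *
p,R=tool_for(.09);  rel(p,R)
p,R=tool_for(.058);  rel(p,R)
E
```

```text
time_s: 8.9
tool_pos: [0.4473, -0.205, 0.3734]
orientation: [3.141, -0.5, 1.301]
force: [0.3, 0.1, -1.1]
finger_gap: 0.0111
grasp_force: 79.6
t=9.15 row mm [-1.4 -2.   0.4] deg [ 0.16 -0.01  0.31] | rows 0.1 F [ 0.1 -0.  -0.2] gap 0.0107
t=9.15 row mm [ 2.2 -2.1 32.2] deg [ 0.16 -0.01  0.31] | rows 0.8 F [ 0.1 -0.  -0.2] gap 0.0107
```

```bash
python3 -m inch '[[[0.001,-0.001,0.01,0.1,0,0.2,-1],[0.002,-0.002,0.02,0.2,0,0.3,-1],[0.002,-0.002,0.032,0.2,0,0.3,-1],[0.002,-0.002,0.032,0.2,0,0.3,-1],[0.002,-0.002,0.032,0.2,0,0.3,-1],[0.002,-0.002,0.032,0.2,0,0.3,-1]]]'; python3 - <<'E'
from h import *
p,R=tool_for(.058);  rel(p,R)
q,Rq,_=cur(); l=np.radians(6.4); ld=np.array([np.sin(l),0,np.cos(l)])
pt=lambda k: q+Rq.apply(np.array([.0006,0,.155])+(.005+k)*ld)
out=[]
for n,(u,v) in(("scene",(225,155)),("top",(200,180))):
    im=viewer.snapshot(n)[v:v+60,u:u+40,::-1]; out.append(cv2.resize(im,(400,600),interpolation=2))
    f=lambda X:((proj(n,X)-[u,v]+.5)*10-.5).round(0)
    print(n,"tip",f(pt(.102)),"leg45",f(pt(.045)),"mouth",f(A+.012*hz),"axle end",f(A-.018*hy))
cv2.imwrite("pics/tip.png",np.hstack(out)); np.save("tip.npy",np.hstack(out))
E
```

```text
time_s: 9.65
tool_pos: [0.4514, -0.1873, 0.3485]
orientation: [-3.141, -0.5, 1.298]
force: [-0.4, -0.6, -1.0]
finger_gap: 0.0109
grasp_force: 79.7
t=9.65 row mm [ 0.4 -0.2  0.6] deg [ 0.01 -0.05 -0.06] | rows 0.0 F [-0.4 -0.6 -1. ] gap 0.0109
scene tip [217. 460.] leg45 [283. 334.] mouth [209. 474.] axle end [134. 523.]
top tip [152. 439.] leg45 [250. 448.] mouth [141. 439.] axle end [ 99. 511.]
```

View pics/tip.png

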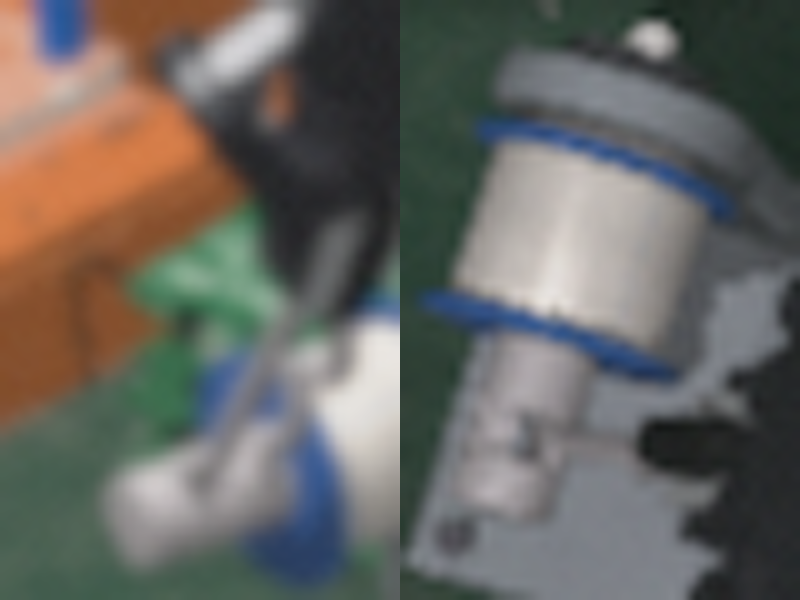

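The left half (scene) shows the leg's tip at (203,478), right at the dark hole mouth. The right half (top) shows the leg coming in along row 440 onto the hole at (525,437). They are aligned, so I'll advance along the leg gently.

```bash
python3 -m inch '[[[0.0003,0,0.003,0,0,0,-1],[0.0007,0,0.006,0,0,0,-1],[0.001,0,0.009,0,0,0,-1],[0.001,0,0.009,0,0,0,-1]]]'; python3 - <<'E'
from h import *
p,R,s=cur(); F=R.inv().apply(s["force"]); print("F tool",F.round(2),"M",R.inv().apply(s["moment"]).round(2)); d=p-tool_for(0)[0]; print("hole x,y,z mm",(np.array([hx,hy,hz])@d*1000).round(2))
E
```

```text
time_s: 10.08
tool_pos: [0.4524, -0.1818, 0.3401]
orientation: [-3.139, -0.501, 1.297]
force: [0.1, 0.0, -0.7]
finger_gap: 0.011
grasp_force: 79.7
F tool [-0.29  0.09  0.65] M [-0.01 -0.62  0.01]
hole x,y,z mm [ 0.55 -0.28 48.53]
```

```bash
cat > st.py <<'E'
from h import *
p,R,s=cur(); F=R.inv().apply(s["force"]); d=p-tool_for(0)[0]
print("F tool",F.round(2),"M",R.inv().apply(s["moment"]).round(2),"hole xyz mm",(np.array([hx,hy,hz])@d*1000).round(2),"rot",np.degrees((tool_for(0)[1].inv()*R).as_rotvec()).round(2))
E
python3 -m inch '[[[0.0003,0,0.003,0,0,0,-1],[0.0007,0,0.006,0,0,0,-1],[0.001,0,0.009,0,0,0,-1],[0.001,0,0.009,0,0,0,-1]]]'; python3 st.py;  python3 -m inch '[[[0.0003,0,0.002,0,0,0,-1],[0.0005,0,0.004,0,0,0,-1],[0.0007,0,0.006,0,0,0,-1],[0.0007,0,0.006,0,0,0,-1]]]'; python3 st.py
```

```text
time_s: 10.42
tool_pos: [0.4539, -0.1767, 0.3326]
orientation: [-3.139, -0.501, 1.297]
force: [-0.5, 0.2, -0.3]
finger_gap: 0.011
grasp_force: 79.7
F tool [-0.1  -0.49  0.29] M [-0.03 -0.63  0.01] hole xyz mm [ 0.51 -0.26 39.37] rot [0.1  0.12 0.1 ]
time_s: 10.75
tool_pos: [0.4548, -0.1735, 0.3279]
orientation: [-3.139, -0.501, 1.297]
force: [0.2, -0.1, -0.3]
finger_gap: 0.0109
grasp_force: 79.7
F tool [-0.2   0.18  0.27] M [-0.01 -0.61  0.05] hole xyz mm [ 0.54 -0.19 33.6 ] rot [0.07 0.1  0.1 ]
```

No contact force and the tip is about 18 mm past the mouth's surface, so it is in the hole. I'll continue to the springing stage.

```bash
python3 -m inch '[[[0.0003,0,0.003,0,0,0,-1],[0.0007,0,0.006,0,0,0,-1],[0.001,0,0.009,0,0,0,-1],[0.001,0,0.009,0,0,0,-1]]]'; python3 st.py;  python3 -m inch '[[[0.0003,0,0.003,0,0,0,-1],[0.0007,0,0.006,0,0,0,-1],[0.001,0,0.009,0,0,0,-1]]]'; python3 st.py
```

```text
time_s: 11.08
tool_pos: [0.4562, -0.1683, 0.3203]
orientation: [-3.139, -0.501, 1.297]
force: [-0.3, -1.1, -1.4]
finger_gap: 0.0109
grasp_force: 79.7
F tool [-1.68  0.01  0.69] M [ 0.05 -0.62  0.05] hole xyz mm [ 0.46 -0.27 24.3 ] rot [0.1  0.11 0.09]
time_s: 11.33
tool_pos: [0.4579, -0.1642, 0.3133]
orientation: [-3.141, -0.5, 1.296]
force: [0.8, -1.7, 1.3]
finger_gap: 0.0108
grasp_force: 80.1
F tool [-0.58  1.18 -1.83] M [ 0.   -0.85 -0.08] hole xyz mm [ 0.91  0.28 16.05] rot [-0.05  0.05  0.14]
```

```bash
python3 -m inch '[[[0.0002,0,0.002,0,0,0,-1],[0.0004,0,0.004,0,0,0,-1],[0.0007,0,0.006,0,0,0,-1],[0.0009,0,0.008,0,0,0,-1]]]'; python3 st.py;  python3 -m inch '[[[0.0002,0,0.002,0,0,0,-1],[0.0004,0,0.004,0,0,0,-1],[0.0004,0,0.004,0,0,0,-1]]]'; python3 st.py
```

```text
time_s: 11.67
tool_pos: [0.4587, -0.1594, 0.3064]
orientation: [-3.139, -0.5, 1.296]
force: [-1.3, -2.8, -0.0]
finger_gap: 0.0109
grasp_force: 80.0
F tool [-2.71 -0.49 -1.43] M [ 0.03 -1.15 -0.01] hole xyz mm [ 0.84 -0.24  7.53] rot [0.06 0.07 0.13]
time_s: 11.92
tool_pos: [0.4594, -0.1566, 0.3029]
orientation: [-3.139, -0.501, 1.297]
force: [1.1, 1.5, -4.8]
finger_gap: 0.0107
grasp_force: 78.9
F tool [-0.77  0.71  5.01] M [-0.2  -1.02  0.  ] hole xyz mm [ 0.51 -0.31  3.08] rot [0.1  0.12 0.1 ]
```

```bash
python3 -m inch '[[[0.0001,0,0.001,0,0,0,-1],[0.0002,0,0.002,0,0,0,-1],[0.0002,0,0.002,0,0,0,-1]]]'; python3 st.py;  python3 -m inch '[[[0.0001,0,0.001,0,0,0,-1],[0.0002,0,0.002,0,0,0,-1],[0.0002,0,0.002,0,0,0,-1]]]'; python3 st.py
```

```text
time_s: 12.17
tool_pos: [0.4598, -0.1557, 0.3017]
orientation: [-3.14, -0.501, 1.297]
force: [0.8, 1.0, -3.6]
finger_gap: 0.011
grasp_force: 79.6
F tool [-0.7   0.52  3.67] M [-0.01 -0.98  0.02] hole xyz mm [ 0.44 -0.19  1.51] rot [0.06 0.11 0.1 ]
time_s: 12.42
tool_pos: [0.4603, -0.1544, 0.3003]
orientation: [-3.14, -0.502, 1.297]
force: [0.0, -0.8, -1.1]
finger_gap: 0.0108
grasp_force: 79.7
F tool [-1.21  0.23  0.54] M [ 0.01 -0.59  0.01] hole xyz mm [ 0.13 -0.05 -0.42] rot [0.04 0.13 0.08]
```

```bash
python3 -m inch '[[[0.0001,0,0.001,0,0,0,-1],[0.0002,0,0.002,0,0,0,-1],[0.0002,0,0.002,0,0,0,-1]]]'; python3 st.py;  python3 -m inch '[[[0.0001,0,0.001,0,0,0,-1],[0.0002,0,0.002,0,0,0,-1],[0.0002,0,0.002,0,0,0,-1]]]'; python3 st.py
```

```text
time_s: 12.67
tool_pos: [0.4605, -0.1536, 0.2985]
orientation: [-3.14, -0.501, 1.297]
force: [0.9, 0.4, 0.0]
finger_gap: 0.0104
grasp_force: 79.7
F tool [0.55 0.75 0.28] M [-0.02 -0.64 -0.01] hole xyz mm [ 0.44 -0.03 -2.39] rot [0.03 0.11 0.09]
time_s: 12.92
tool_pos: [0.4607, -0.1535, 0.2972]
orientation: [-3.141, -0.5, 1.296]
force: [-2.0, -4.4, 5.9]
finger_gap: 0.011
grasp_force: 81.1
F tool [-1.37 -0.76 -7.43] M [ 0.22 -0.79 -0.04] hole xyz mm [ 1.07  0.11 -3.54] rot [-0.03  0.02  0.14]
```

```bash
python3 -m inch '[[[0.0001,0,0.001,0,0,0,-1],[0.0002,0,0.0025,0,0,0,-1],[0.0002,0,0.0025,0,0,0,-1]]]'; python3 st.py
```

```text
time_s: 13.17
tool_pos: [0.4608, -0.1531, 0.2967]
orientation: [3.142, -0.498, 1.295]
force: [-8.4, -12.4, 27.1]
finger_gap: 0.0111
grasp_force: 84.5
F tool [  0.49  -4.68 -30.63] M [ 1.26 -0.43 -0.02] hole xyz mm [ 1.05  0.13 -4.19] rot [-0.1  -0.06  0.18]
```

Firm stop at 30 N with no further travel, so the clip is home. I'll relieve the load, open the fingers and withdraw.

```bash
python3 -m inch '[[[-0.0003,0,-0.003,0,0,0,-1],[-0.0003,0,-0.003,0,0,0,-1],[-0.0003,0,-0.003,0,0,0,-0.5],[-0.0003,0,-0.003,0,0,0,-0.2],[-0.0003,0,-0.003,0,0,0,0],[-0.0003,0,-0.003,0,0,0,0],[-0.0003,0,-0.003,0,0,0,0],[-0.0003,0,-0.003,0,0,0,0]]]' 20; python3 -m inch '[[[0,0,-0.01,0,0,0,0],[0,0,-0.03,0,0,0,0],[0,0,-0.06,0,0,0,0],[0,0,-0.09,0,0,0,0],[0,0,-0.12,0,0,0,0],[0,0,-0.15,0,0,0,0],[0,0,-0.15,0,0,0,0],[0,0,-0.15,0,0,0,0]]]'; python3 - <<'E'
from h import *
out=[]
for n,(u,v) in(("scene",(220,140)),("top",(195,170))):
    im=viewer.snapshot(n)[v:v+90,u:u+60,::-1]; out.append(cv2.resize(im,(400,600),interpolation=2))
    f=lambda X:((proj(n,X)-[u,v]+.5)*6.67-.5).round(0)
    print(n,"grip home",f(A+.062*hz),"top",f(A+.082*hz),"tip",f(A-.04*hz),"mid",f(A))
cv2.imwrite("pics/end.png",np.hstack(out))
E
```

```text
time_s: 13.83
tool_pos: [0.4606, -0.1529, 0.2971]
orientation: [-3.14, -0.501, 1.297]
force: [0.3, 1.0, -0.3]
finger_gap: 0.0429
grasp_force: 0.0
time_s: 14.5
tool_pos: [0.4414, -0.2232, 0.4297]
orientation: [3.14, -0.5, 1.296]
force: [0.5, -0.2, -0.9]
finger_gap: 0.0425
grasp_force: 0.0
scene grip home [211. 343.] top [226. 313.] tip [135. 487.] mid [164. 433.]
top grip home [183. 365.] top [207. 367.] tip [ 73. 354.] mid [114. 358.]
```

View pics/end.png

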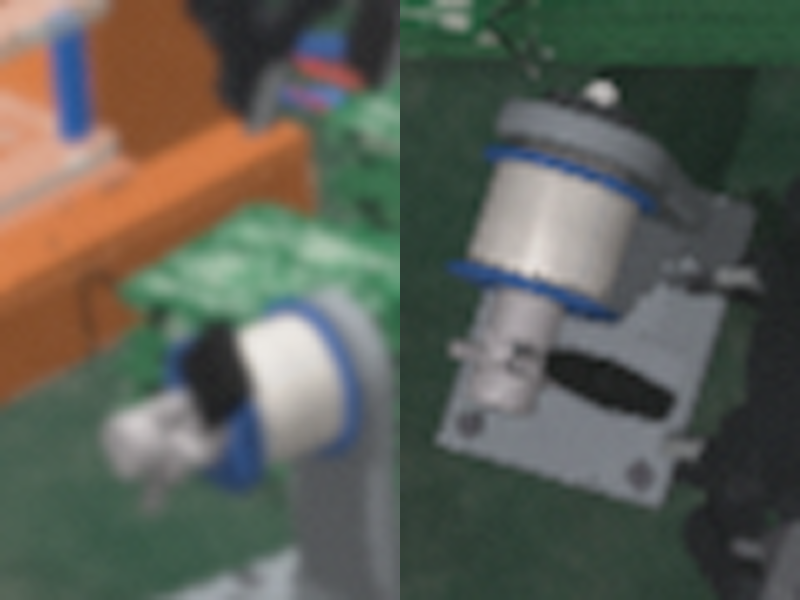

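The leg is through the axle, its end showing on the far side, and the reel is home. The grip looks lower than nominal, so I'll triangulate it (scene (217,372), top (212,383) in the crops).

```bash
python3 - <<'E'
from h import *
H=np.array([Rs.apply(v) for v in np.eye(3)]); B=np.array([hx,hy,hz])
im=cv2.imread("pics/end.png").max(2)
def cen(box):
    x0,y0,x1,y1=box; k,l,st,ce=cv2.connectedComponentsWithStats((im[y0:y1,x0:x1]<60).astype(np.uint8)); i=1+st[1:,4].argmax(); print(st[i]); return ce[i]+[x0,y0]
a=cen((150,310,265,440)); b=cen((540,340,682,425))-[400,0]; print(a,b)
P,e=tri([("scene",(a+.5)/6.667-.5+[220,140]),("top",(b+.5)/6.667-.5+[195,170])])
print("stand frame mm",(H@(P-A)*1000).round(1),"hole",(B@(P-A)*1000).round(1),e.round(2))
E
```

```text
[  35   16   59   99 3668]
[   5   11  128   68 4626]
[214.79689204 375.53789531] [207.17228707 383.82944228]
stand frame mm [43.  -3.6 42. ] hole [11.1 -3.6 59.1] [ 0.17 -0.   -0.13  0.1 ]
```

The grip sits 60 mm from the hole's middle (nominal 62). The 10° extra lean is close to what the hole's slack allows under gravity (about 7–9.5°), plus a few mm of measuring error. The force trace (spread, pull-in, then a firm stop) confirms that it snapped home. Nothing touches the robot, so I'm handing in.

```bash
python3 -c "
from bench import r
print(r.sign_off())"
```

```text
the job is handed in; nothing more can be done
None
```

The job is handed in: the reel is home against the shoulder, and the R-clip went through the cross hole until its bow snapped over the axle and it hit a firm stop, then was released; it now leans about 10° further right than nominal, which I put down to slack in the hole, and I did not correct it.

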